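# Press the sample-jar lids home in order

## Task

The grey press-in lids of the three amber sample jars are standing proud. With the fingertips, gently press each lid straight down until it is fully home on its rim: the tall narrow jar first, then the middle-sized one, and last the low wide one. Do not pick up, shove or tip the jars, and leave everything else on the bench where it is.

Things in the scene. Friction and masses are not known exactly. Their poses are not given: they have to be found in the camera images.
- jar_tall: the tall narrow amber glass jar, round, 46 mm across and 105 mm high without its lid, loose on the bench, 0.15 to 0.42 kg. Origin: centre of its underside; z points up along the jar
- lid_tall (a joint): how far the grey press-in lid of the tall narrow jar has been pushed in (m): 0 = standing 12 mm proud of the rim, 0.012 = fully home, the disc flat on the rim. It slides straight down against about 4 N of steady friction, stays where it is left and meets a firm stop when home. It starts between 0 and 0.004
- tall_lid_top (a point): centre of the top face of that lid, a flat grey disc 46 mm across and 6 mm thick (its white plug shows below while it stands proud); 123 mm above the jar's underside at joint value 0, 111 mm when fully home. Press here, straight down
- jar_middle: the middle-sized amber glass jar, round, 62 mm across and 75 mm high without its lid, loose on the bench, 0.15 to 0.42 kg. Origin: centre of its underside; z points up along the jar
- lid_middle (a joint): how far the grey press-in lid of the middle-sized jar has been pushed in (m): 0 = standing 12 mm proud of the rim, 0.012 = fully home, the disc flat on the rim. It slides straight down against about 4 N of steady friction, stays where it is left and meets a firm stop when home. It starts between 0 and 0.004
- middle_lid_top (a point): centre of the top face of that lid, a flat grey disc 62 mm across and 6 mm thick (its white plug shows below while it stands proud); 93 mm above the jar's underside at joint value 0, 81 mm when fully home. Press here, straight down
- jar_low: the low wide amber glass jar, round, 82 mm across and 45 mm high without its lid, loose on the bench, 0.15 to 0.42 kg. Origin: centre of its underside; z points up along the jar
- lid_low (a joint): how far the grey press-in lid of the low wide jar has been pushed in (m): 0 = standing 12 mm proud of the rim, 0.012 = fully home, the disc flat on the rim. It slides straight down against about 4 N of steady friction, stays where it is left and meets a firm stop when home. It starts between 0 and 0.004
- low_lid_top (a point): centre of the top face of that lid, a flat grey disc 82 mm across and 6 mm thick (its white plug shows below while it stands proud); 63 mm above the jar's underside at joint value 0, 51 mm when fully home. Press here, straight down
- dishes: stack of two closed white culture dishes, 90 mm across, 29 mm high, loose bystander; origin: centre of its underside
- reagent: small white reagent bottle with blue cap, 36 mm across, 70 mm high, loose bystander; origin: centre of its underside
- spatula: steel lab spatula 170 mm long lying on the bench, loose bystander; origin: centre of its underside (middle of its length)
- plant: tomato seedling in a food can 74 mm across, 100 mm high, leaves to about 230 mm, loose bystander at the far left; origin: centre of its underside
- washer: white wash bottle with red top, 68 mm across, about 195 mm high, loose bystander at the far right; origin: centre of its underside
Things that resemble listed ones, but are neither listed nor needed, are in the scene too. Leave any purple look-alike of the jar_middle alone.

How it is judged:
On the way, in this order (a step that is already met when the one before it is completed fails the run):
1. the lid of the tall narrow jar is pressed home (value of joint lid_tall above 0.01 m), for 0.2 s.
2. the lid of the middle-sized jar is pressed home (value of joint lid_middle above 0.01 m), for 0.2 s.
3. the lid of the low wide jar is pressed home (value of joint lid_low above 0.01 m), for 0.2 s.
At the end, for the whole second after the job is handed in: All three lids are pushed in to within 2 mm of fully home; the jars stand upright (within 0.1 rad) and still, each within 30 mm of where it started; the bystanders are within 30 mm of where they started (value of joint each of lid_tall, lid_middle, lid_low above 0.01 m and distance of each of jar_tall, jar_middle, jar_low, dishes, reagent, spatula, plant, washer from where it was at the start of the episode below 0.03 m and angle between each of jar_tall, jar_middle, jar_low's own z axis and vertical below 0.1 rad and linear speed of each of jar_tall, jar_middle, jar_low below 0.02 m/s); the robot touches nothing.
It fails at once if a jar or lid is pressed or struck with more than 30 N (contact force between any of the fingers, the arm and jar_tall above 30 N or contact force between any of the fingers, the arm and jar_middle above 30 N or contact force between any of the fingers, the arm and jar_low above 30 N).
It fails at once if a jar is lifted more than 10 mm off the bench (height (world z) of any of jar_tall, jar_middle, jar_low above 0.01 m).
It fails at once if a jar is shoved more than 30 mm (distance of any of jar_tall, jar_middle, jar_low from where it was at the start of the episode above 0.03 m).
It fails at once if a jar is tipped by more than 0.3 rad (angle between any of jar_tall, jar_middle, jar_low's own z axis and vertical above 0.3 rad).
It fails at once if a bystander is moved more than 30 mm (distance of any of dishes, reagent, spatula, plant, washer from where it was at the start of the episode above 0.03 m).
It also fails if it takes over 51 s, if anything falls off the work surface, if the arm or the gripper's body presses on something with over 40 N, if the wrist force passes 120 N, or if a joint passes its speed limit or range.

## Robot

A 6-joint arm with a two-finger parallel gripper is mounted at the origin on the work surface. World frame = base frame: x ahead of the robot, y to its left, z up, the work surface at z = 0. Lengths are in m, angles in rad, forces in N, time in s.
With the tool pointing down it reaches from about 0.25 to 0.725 m from the base axis. Payload 4 kg.
Tool frame: the origin (TCP) lies at the very end of the fingers, on their centre line; the grasp point (between the pads) lies 19 mm behind it; z points along the fingers, y is the line along which they close (so a half turn about z gives the same grasp; the last joint's range is limited). The gripper opens to 85 mm and grips with 20 to 120 N. Pads are 22 mm wide; open, the fingers measure 114 mm over their backs; the gripper's body (76 mm by 85 mm) begins 54 mm behind the grasp point. The pads swing forward as they close: fully open they stand 13 mm farther back than shut.
Start: joints at [-1.321, 0.241, 0.005, 1.335, 0, 1.571], TCP at [0.124, -0.484, 0.231] pointing down, gripper open.
Joint ranges: [-2.72, 2.72], [-1.05, 1.87], [-1.09, 1.28], [-1.99, 2.15], [-1.42, 1.44], [-3.14, 3.14]. Speed limits (rad/s): [2.79, 2.79, 3.14, 3.14, 3.14, 3.14].

## Interface

Orientations are given as a unit quaternion [x, y, z, w].
In Python, from workcell import * gives the robot as it stands. The module is installed in compiled form; this text tells all that it offers.
- The arm moves only by the tool send_rows, never from a script. Its argument "steps" is text: rows parted by semicolons, each of 7 numbers parted by spaces: the opening, from -1 (shut) to 1 (fully open), then the shift along the world's x, y, z in m, then the turn, a rotation vector about the world's x, y, z in rad. A call has exactly 5 rows; each row shifts and turns the commanded pose from where the row before left it; what a row does not reach is not made up. A row lasts 1/12 s, in which the tool goes at most 41.7 mm and 7.16 degrees, less where a joint would pass 70% of its speed; a pose out of reach is approached as far as the arm can. A call is refused whole if a number of a shift passes 0.0417 or a number of a turn 0.125, either way. A call with a gripper value outside its range is refused whole. The fingers move at their own pace and stop on an object; the grip force is fixed at half the most. Time passes only in rows, so rows that do not move let the fingers close, or fill a call up. It gives the time, the measured TCP pose, the force, the opening and the grip force at its end, in the units of the state.
- get_obs(): the state, without advancing time (a new reading comes with each control period).
- camera(name): name is "scene" or "top" or "wrist"; returns a dict with "frame" (420x560x3 uint8, red, green, blue), "range_z" (420x560 float32, m along the optical axis (not along the pixel's ray), 0 where there is no reading), "camera_matrix" (3x3 intrinsics, pixels), "extrinsics" (4x4, takes a point from world to camera coordinates); the wrist camera has in their place "T_tool_cam" (4x4, takes a point from camera to tool coordinates, whose origin is the TCP and whose axes are the flange's). Camera axes: x right, y down, z forward; pixel columns grow to the right and rows downward; lengths in m; the calibration is good to about 2 mm. A picture is of the moment at which its call begins: read the wrist's pose just before it.
- job_done(): hands the job in; it is judged then, once.
The state is a dict: "clock": time; "joint_pos": joint angles; "joint_vel": joint speeds; "tau": joint torques, N m; "eef_pos": TCP position; "tool_rot": TCP orientation; "ft_force": force on the tool from outside, world axes, zero at the start; "ft_torque": the same for the moment, N m; "grip_width": finger opening in m; "grasp_force": force on a finger pad.
Only numpy, scipy, OpenCV 4.12 (cv2) and the standard library are available. Lean on these libraries where they do the work, as an engineer would, in place of code of your own. Each camera call takes 0.05 s, during which the arm holds its last target. There are 200 camera calls.

## Working session

There is one attempt and no reset: what is moved stays moved. The work goes in short steps, Python scripts to look and compute and a tool call to move; the robot and the scene stay as the last step left them, time stands still between calls to the robot, and variables do not carry over. Pictures are saved under pics/ and viewed, at most 10 in all, crops included, and the job is handed in when it is done.

Besides the shell and the picture viewer there is one more tool, called after "Emit:" by a JSON object that holds its "name" and its "arguments", one argument or row to a line. send_rows: Moves the arm, as the interface text tells. Its arguments: {"type":"object","properties":{"steps":{"type":"string"}},"required":["steps"]}

```bash
mkdir -p pics; cat > h.py <<'E'
from workcell import *
import numpy as np, cv2
def cloud(c):
    K=c["camera_matrix"];z=c["range_z"];v,u=np.indices(z.shape)
    p=np.stack([(u-K[0,2])/K[0,0]*z,(v-K[1,2])/K[1,1]*z,z],-1)
    T=np.linalg.inv(c["extrinsics"])
    w=p@T[:3,:3].T+T[:3,3]; w[z==0]=np.nan
    return w
E
python3 - <<'E'
from h import *
o=get_obs();print({k:np.round(v,3) for k,v in o.items()})
for n in("scene","top"):
    c=camera(n);np.savez(f"{n}.npz",**c);cv2.imwrite(f"pics/{n}.png",c["frame"][...,::-1])
    w=cloud(c); 
    if n=="top":
        hsv=cv2.cvtColor(c["frame"],cv2.COLOR_RGB2HSV)
        m=((w[...,2]>.03)&(w[...,2]<.14)).astype(np.uint8)
        # split into height layers
        for lo in np.arange(.03,.14,.01):
            mm=((w[...,2]>lo)&(w[...,2]<=lo+.01)&(hsv[...,1]<70)).astype(np.uint8)
            k,l,s,cc=cv2.connectedComponentsWithStats(mm)
            for i in range(1,k):
                if s[i,4]>80:
                    P=w[l==i];print(round(lo,3),np.round(cc[i]),s[i,4],np.round(np.median(P,0),3),np.round(np.ptp(P,axis=0),3),c["frame"][l==i].mean(0).round())
E
```

```text
{'clock': np.float64(0.0), 'joint_pos': array([-1.321,  0.241,  0.004,  1.335,  0.   ,  1.571]), 'joint_vel': array([-0.001, -0.002,  0.002,  0.   ,  0.001,  0.   ]), 'tau': array([-1.0000e-03, -3.7231e+01,  2.5241e+01,  1.7000e-02, -0.0000e+00,
        0.0000e+00]), 'eef_pos': array([ 0.123, -0.484,  0.23 ]), 'tool_rot': array([ 0.992,  0.125, -0.   , -0.001]), 'ft_force': array([ 0.152, -0.307,  0.682]), 'ft_torque': array([-0.033,  0.003,  0.02 ]), 'grasp_force': np.float64(0.0), 'grip_width': np.float64(0.085)}
0.04 [285. 120.] 3538 [0.82  0.002 0.048] [0.204 0.261 0.01 ] [82. 79. 76.]
0.04 [ 86. 250.] 98 [0.482 0.532 0.044] [0.165 0.112 0.01 ] [53. 51. 45.]
0.05 [283. 117.] 1816 [0.837 0.013 0.057] [0.188 0.188 0.01 ] [112. 107. 103.]
0.05 [203. 258.] 435 [0.457 0.218 0.058] [0.08  0.083 0.007] [90. 86. 83.]
0.06 [203. 258.] 344 [0.457 0.219 0.061] [0.08  0.083 0.007] [89. 86. 83.]
0.08 [ 49. 164.] 1458 [0.698 0.619 0.085] [0.086 0.122 0.01 ] [122. 114. 106.]
0.08 [302. 192.] 174 [ 0.627 -0.033  0.088] [0.063 0.054 0.007] [95. 91. 88.]
0.08 [ 79. 249.] 106 [0.48  0.53  0.085] [0.16  0.111 0.01 ] [57. 55. 49.]
0.09 [301. 192.] 254 [ 0.623 -0.033  0.092] [0.062 0.059 0.006] [96. 92. 89.]
0.1 [ 86. 266.] 107 [0.436 0.501 0.106] [0.128 0.086 0.01 ] [63. 61. 54.]
0.11 [ 71. 284.] 501 [0.39  0.53  0.115] [0.33  0.187 0.01 ] [85. 82. 72.]
0.11 [366. 254.] 214 [ 0.466 -0.192  0.117] [0.047 0.045 0.007] [87. 83. 81.]
0.12 [457. 188.] 178 [ 0.625 -0.414  0.125] [0.064 0.065 0.01 ] [118. 111.  98.]
0.12 [ 53. 289.] 2958 [0.362 0.567 0.127] [0.324 0.248 0.01 ] [134. 128. 114.]
0.13 [459. 189.] 139 [ 0.62  -0.418  0.134] [0.053 0.047 0.01 ] [107. 100.  88.]
0.14 [ 63. 276.] 139 [0.412 0.535 0.146] [0.149 0.042 0.01 ] [29. 28. 27.]
```

View pics/top.png

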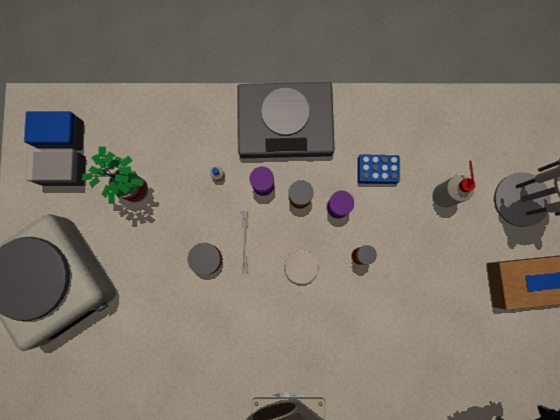

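View pics/scene.png

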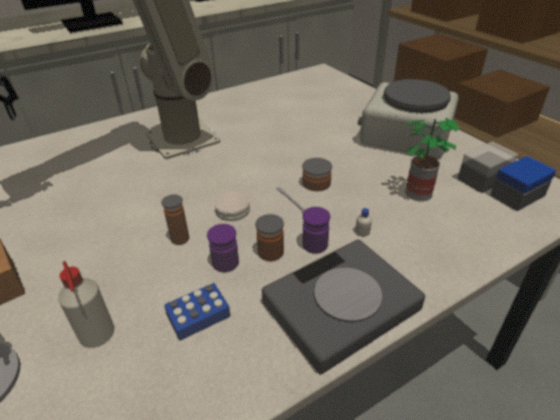

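The top view shows three grey-lidded amber jars: tall at (366,254), middle at (301,193) and low wide at (204,259). The middle one stands between two purple look-alikes with purple lids, at (262,181) and (341,204). The middle jar meant is (301,193), because its lid is grey and its glass amber. I'll refine the lid centres and check the crop.

```bash
python3 - <<'E'
from h import *
def ray(c,u,v,z):
    K=c["camera_matrix"];T=np.linalg.inv(c["extrinsics"])
    d=T[:3,:3]@[(u-K[0,2])/K[0,0],(v-K[1,2])/K[1,1],1];o=T[:3,3]
    return (o+d*(z-o[2])/d[2])[:2]
t=dict(np.load("top.npz"));s=dict(np.load("scene.npz"))
G=dict(tall=((366,254),(.466,-.192),.105,.046),middle=((301,193),(.624,-.033),.075,.062),low=((204,259),(.457,.218),.045,.082))
for n,(px,xy,h,D) in G.items():
    for nm,c in(("top",t),("scene",s)):
        w=cloud(c);hsv=cv2.cvtColor(c["frame"],cv2.COLOR_RGB2HSV)
        m=(np.hypot(w[...,0]-xy[0],w[...,1]-xy[1])<D/2+.015)&(hsv[...,1]<60)&(w[...,2]>h+.003)
        if nm=="top": z=np.median(w[m][:,2])
        else: m&=w[...,2]>z-.004
        k,l,st,cc=cv2.connectedComponentsWithStats(m.astype(np.uint8));i=1+st[1:,4].argmax()
        ct,_=cv2.findContours((l==i).astype(np.uint8),cv2.RETR_EXTERNAL,cv2.CHAIN_APPROX_NONE)
        e=max(ct,key=len)[:,0].astype(float)
        P=np.array([ray(c,u,v,z) for u,v in e]);ctr,r=cv2.minEnclosingCircle(P.astype(np.float32)*1000)
        print(n,nm,"z",np.round(np.median(w[l==i][:,2]),4),"circ mm",np.round(ctr,1),"diam",round(2*r,1),"want",D, "centroid",np.round(ray(c,*cc[i],z),4))
w=cloud(t);hsv=cv2.cvtColor(t["frame"],cv2.COLOR_RGB2HSV)
m=(hsv[...,0]>120)&(hsv[...,0]<160)&(hsv[...,1]>100)
k,l,st,cc=cv2.connectedComponentsWithStats(m.astype(np.uint8))
for i in range(1,k):
    if st[i,4]>80:print("purple",np.round(cc[i]),np.round(np.nanmedian(w[l==i],0),3))
a=cv2.resize(t["frame"][160:290,180:390],None,fx=3,fy=3);b=cv2.resize(s["frame"][150:280,150:345],(630,300)) 
b=cv2.resize(s["frame"][150:280,150:345],None,fx=1.5,fy=1.5)
b=np.pad(b,((0,0),(0,630-b.shape[1]),(0,0)))
cv2.imwrite("pics/crop.png",np.vstack([a,b])[...,::-1])
E
```

```text
tall top z 0.1184 circ mm [ 464.9 -192.2] diam 47.2 want 0.046 centroid [ 0.4651 -0.1928]
tall scene z 0.1229 circ mm [ 462.3 -194.1] diam 54.2 want 0.046 centroid [ 0.4625 -0.1928]
middle top z 0.0902 circ mm [624.5 -31.7] diam 63.7 want 0.062 centroid [ 0.6247 -0.0317]
middle scene z 0.0948 circ mm [623.  -31.1] diam 67.8 want 0.062 centroid [ 0.6238 -0.0317]
low top z 0.0597 circ mm [456.3 218.8] diam 83.6 want 0.082 centroid [0.456  0.2189]
low scene z 0.0645 circ mm [454.4 219.9] diam 92.1 want 0.082 centroid [0.4545 0.2198]
purple [262. 180.] [0.655 0.067 0.091]
purple [340. 204.] [ 0.594 -0.133  0.091]
```

View pics/crop.png

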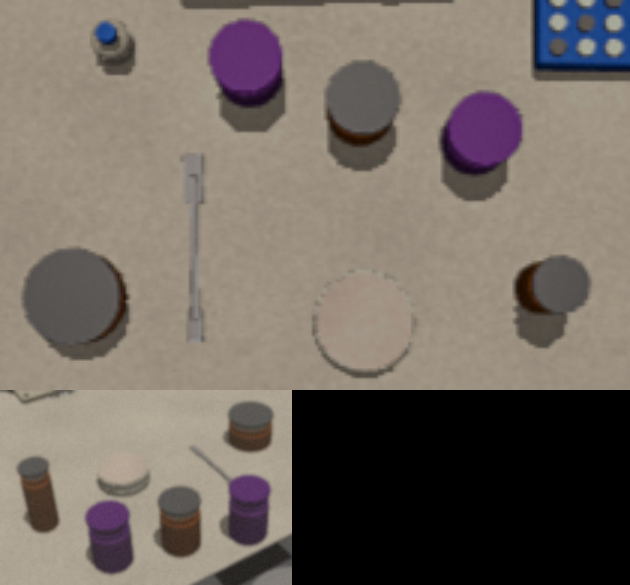

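The crop confirms the identification: amber glass and grey lids on all three, with the look-alikes purple throughout. The measured diameters (47, 64 and 84 mm) and heights fit. I'll move above the tall jar with the fingers shut, turning with the base.

Emit:
{"name": "send_rows", "arguments": {
  "steps": "-1 0.0228 0.0194 -0.004 0 0 0.062;-1 0.0228 0.0194 -0.004 0 0 0.062;-1 0.0228 0.0194 -0.004 0 0 0.062;-1 0.0228 0.0194 -0.004 0 0 0.062;-1 0.0228 0.0194 -0.004 0 0 0.062"
}}

```text
clock: 0.52
eef_pos: [0.2382, -0.3862, 0.2107]
tool_rot: [0.961, 0.277, -0.0, -0.0]
ft_force: [0.0, -0.8, -0.2]
grip_width: 0.0254
grasp_force: 0.0
```

Emit:
{"name": "send_rows", "arguments": {
  "steps": "-1 0.0228 0.0194 -0.004 0 0 0.062;-1 0.0228 0.0194 -0.004 0 0 0.062;-1 0.0228 0.0194 -0.004 0 0 0.062;-1 0.0228 0.0194 -0.004 0 0 0.062;-1 0.0228 0.0194 -0.004 0 0 0.062"
}}

```text
clock: 0.93
eef_pos: [0.3523, -0.2892, 0.1908]
tool_rot: [0.906, 0.423, -0.0, -0.0]
ft_force: [0.7, -1.0, 0.4]
grip_width: 0.0004
grasp_force: 0.0
```

Emit:
{"name": "send_rows", "arguments": {
  "steps": "-1 0.0228 0.0194 -0.004 0 0 0.062;-1 0.0228 0.0194 -0.004 0 0 0.062;-1 0.0228 0.0194 -0.004 0 0 0.062;-1 0.0228 0.0194 -0.004 0 0 0.062;-1 0 0 0 0 0 0"
}}

```text
clock: 1.35
eef_pos: [0.4456, -0.2096, 0.174]
tool_rot: [0.846, 0.533, 0.001, -0.001]
ft_force: [-0.1, -0.3, 0.4]
grip_width: 0.0002
grasp_force: 0.0
```

Emit:
{"name": "send_rows", "arguments": {
  "steps": "-1 0.0094 0.0086 -0.01 0 0 0;-1 0.0094 0.0086 -0.01 0 0 0;-1 0 0 -0.015 0 0 0;-1 0 0 -0.009 0 0 0;-1 0 0 0 0 0 0"
}}

```text
clock: 1.77
eef_pos: [0.4594, -0.1949, 0.1283]
tool_rot: [0.848, 0.53, -0.002, -0.002]
ft_force: [0.2, 0.3, 0.1]
grip_width: 0.0001
grasp_force: 0.0
```

Emit:
{"name": "send_rows", "arguments": {
  "steps": "-1 0 0 -0.001 0 0 0;-1 0 0 -0.001 0 0 0;-1 0 0 -0.001 0 0 0;-1 0 0 -0.001 0 0 0;-1 0 0 -0.001 0 0 0"
}}

```text
clock: 2.18
eef_pos: [0.4619, -0.196, 0.1268]
tool_rot: [0.848, 0.53, 0.0, 0.001]
ft_force: [-0.1, -0.5, -0.3]
grip_width: 0.0
grasp_force: 0.0
```

Emit:
{"name": "send_rows", "arguments": {
  "steps": "-1 0.002 0.0025 -0.001 0 0 0;-1 0 0 -0.001 0 0 0;-1 0 0 -0.001 0 0 0;-1 0 0 -0.001 0 0 0;-1 0 0 0 0 0 0"
}}

```text
clock: 2.6
eef_pos: [0.4635, -0.1931, 0.122]
tool_rot: [0.848, 0.53, -0.0, -0.0]
ft_force: [0.4, 0.2, 0.0]
grip_width: -0.0002
grasp_force: 0.0
```

Emit:
{"name": "send_rows", "arguments": {
  "steps": "-1 0 0 -0.001 0 0 0;-1 0 0 -0.001 0 0 0;-1 0 0 -0.001 0 0 0;-1 0 0 -0.001 0 0 0;-1 0 0 0 0 0 0"
}}

```text
clock: 3.02
eef_pos: [0.4637, -0.1933, 0.1185]
tool_rot: [0.848, 0.53, 0.0, 0.0]
ft_force: [0.1, 0.5, 3.7]
grip_width: 0.0003
grasp_force: 1.4
```

Contact at 4 N, as expected. The stop should come at about z 0.111.

Emit:
{"name": "send_rows", "arguments": {
  "steps": "-1 0 0 -0.001 0 0 0;-1 0 0 -0.001 0 0 0;-1 0 0 -0.001 0 0 0;-1 0 0 -0.001 0 0 0;-1 0 0 0 0 0 0"
}}

```text
clock: 3.43
eef_pos: [0.4637, -0.1932, 0.1141]
tool_rot: [0.848, 0.53, 0.0, 0.0]
ft_force: [-0.5, 0.9, 2.7]
grip_width: -0.0001
grasp_force: 1.3
```

Emit:
{"name": "send_rows", "arguments": {
  "steps": "-1 0 0 -0.001 0 0 0;-1 0 0 -0.001 0 0 0;-1 0 0 -0.0005 0 0 0;-1 0 0 0 0 0 0;-1 0 0 0 0 0 0"
}}

```text
clock: 3.85
eef_pos: [0.4636, -0.1932, 0.1116]
tool_rot: [0.848, 0.53, -0.0, -0.0]
ft_force: [0.6, -0.4, 2.4]
grip_width: 0.0001
grasp_force: 1.1
```

Emit:
{"name": "send_rows", "arguments": {
  "steps": "-1 0 0 -0.0005 0 0 0;-1 0 0 0 0 0 0;-1 0 0 0 0 0 0;-1 0 0 0 0 0 0;-1 0 0 0 0 0 0"
}}

```text
clock: 4.27
eef_pos: [0.4636, -0.1932, 0.1113]
tool_rot: [0.848, 0.53, 0.0, 0.0]
ft_force: [0.0, -0.1, 2.0]
grip_width: 0.0002
grasp_force: 1.2
```

Emit:
{"name": "send_rows", "arguments": {
  "steps": "-1 0 0 -0.0005 0 0 0;-1 0 0 0 0 0 0;-1 0 0 0 0 0 0;-1 0 0 0 0 0 0;-1 0 0 0 0 0 0"
}}

```text
clock: 4.68
eef_pos: [0.4637, -0.1932, 0.111]
tool_rot: [0.848, 0.53, 0.0, 0.0]
ft_force: [-0.2, 0.7, 4.3]
grip_width: -0.0001
grasp_force: 2.6
```

Emit:
{"name": "send_rows", "arguments": {
  "steps": "-1 0 0 -0.0005 0 0 0;-1 0 0 0 0 0 0;-1 0 0 0 0 0 0;-1 0 0 0 0 0 0;-1 0 0 0 0 0 0"
}}

```text
clock: 5.1
eef_pos: [0.4638, -0.1933, 0.111]
tool_rot: [0.848, 0.53, 0.0, 0.0]
ft_force: [-1.8, 0.3, 7.3]
grip_width: -0.0003
grasp_force: 3.9
```

Stop reached at 0.111 with rising force, so the tall lid is home. On to the middle jar.

Emit:
{"name": "send_rows", "arguments": {
  "steps": "-1 0 0 0.005 0 0 0;-1 0 0 0.015 0 0 0;-1 0 0 0.02 0 0 0;-1 0.02 0.02 0.01 0 0 0.042;-1 0.02 0.02 0 0 0 0.042"
}}

```text
clock: 5.52
eef_pos: [0.5047, -0.154, 0.1627]
tool_rot: [0.825, 0.565, 0.001, 0.001]
ft_force: [1.5, -1.4, -0.2]
grip_width: -0.0004
grasp_force: 0.0
```

Emit:
{"name": "send_rows", "arguments": {
  "steps": "-1 0.02 0.02 0 0 0 0.042;-1 0.02 0.02 0 0 0 0.042;-1 0.02 0.02 0 0 0 0.042;-1 0.02 0.02 0 0 0 0.042;-1 0.02 0.02 0 0 0 0.042"
}}

```text
clock: 5.93
eef_pos: [0.6039, -0.052, 0.1595]
tool_rot: [0.76, 0.65, -0.001, -0.001]
ft_force: [-0.3, 0.4, -0.8]
grip_width: 0.0003
grasp_force: 0.0
```

Emit:
{"name": "send_rows", "arguments": {
  "steps": "-1 0.02 0.0213 0 0 0 0.042;-1 0 0 -0.02 0 0 0;-1 0 0 -0.02 0 0 0;-1 0 0 -0.01 0 0 0;-1 0 0 0 0 0 0"
}}

```text
clock: 6.35
eef_pos: [0.6208, -0.0316, 0.1064]
tool_rot: [0.747, 0.665, -0.003, -0.003]
ft_force: [-1.1, -0.6, -0.6]
grip_width: -0.0002
grasp_force: 0.0
```

Emit:
{"name": "send_rows", "arguments": {
  "steps": "-1 0 0 -0.004 0 0 0;-1 0 0 0 0 0 0;-1 0 0 0 0 0 0;-1 0 0 0 0 0 0;-1 0 0 0 0 0 0"
}}

```text
clock: 6.77
eef_pos: [0.6242, -0.0322, 0.1075]
tool_rot: [0.747, 0.664, 0.001, 0.001]
ft_force: [-0.8, -0.2, -0.3]
grip_width: 0.0001
grasp_force: 0.0
```

Emit:
{"name": "send_rows", "arguments": {
  "steps": "-1 0 0 -0.004 0 0 0;-1 0 0 -0.004 0 0 0;-1 0 0 -0.003 0 0 0;-1 0 0 0 0 0 0;-1 0 0 0 0 0 0"
}}

```text
clock: 7.18
eef_pos: [0.6232, -0.0318, 0.0948]
tool_rot: [0.747, 0.665, -0.0, -0.0]
ft_force: [-0.6, -0.6, -0.1]
grip_width: -0.0002
grasp_force: 0.0
```

Emit:
{"name": "send_rows", "arguments": {
  "steps": "-1 0 0 -0.001 0 0 0;-1 0 0 -0.001 0 0 0;-1 0 0 -0.001 0 0 0;-1 0 0 -0.001 0 0 0;-1 0 0 0 0 0 0"
}}

```text
clock: 7.6
eef_pos: [0.6237, -0.0318, 0.0915]
tool_rot: [0.747, 0.665, 0.0, 0.0]
ft_force: [-0.6, -0.4, 0.5]
grip_width: -0.0003
grasp_force: 0.4
```

Emit:
{"name": "send_rows", "arguments": {
  "steps": "-1 0 0 -0.001 0 0 0;-1 0 0 -0.001 0 0 0;-1 0 0 -0.001 0 0 0;-1 0 0 -0.001 0 0 0;-1 0 0 0 0 0 0"
}}

```text
clock: 8.02
eef_pos: [0.6237, -0.0319, 0.0873]
tool_rot: [0.747, 0.665, 0.0, 0.0]
ft_force: [-0.7, 0.2, 2.2]
grip_width: -0.0004
grasp_force: 1.6
```

Emit:
{"name": "send_rows", "arguments": {
  "steps": "-1 0 0 -0.001 0 0 0;-1 0 0 -0.001 0 0 0;-1 0 0 -0.001 0 0 0;-1 0 0 -0.001 0 0 0;-1 0 0 0 0 0 0"
}}

```text
clock: 8.43
eef_pos: [0.6237, -0.0319, 0.0831]
tool_rot: [0.747, 0.665, 0.0, 0.0]
ft_force: [0.1, 1.1, 1.3]
grip_width: -0.0
grasp_force: 1.2
```

Emit:
{"name": "send_rows", "arguments": {
  "steps": "-1 0 0 -0.001 0 0 0;-1 0 0 -0.0005 0 0 0;-1 0 0 -0.0005 0 0 0;-1 0 0 0 0 0 0;-1 0 0 0 0 0 0"
}}

```text
clock: 8.85
eef_pos: [0.6237, -0.0319, 0.0812]
tool_rot: [0.747, 0.665, 0.0, 0.0]
ft_force: [-0.3, -0.1, 1.6]
grip_width: -0.0002
grasp_force: 1.4
```

Emit:
{"name": "send_rows", "arguments": {
  "steps": "-1 0 0 -0.0005 0 0 0;-1 0 0 0 0 0 0;-1 0 0 0 0 0 0;-1 0 0 0 0 0 0;-1 0 0 0 0 0 0"
}}

```text
clock: 9.27
eef_pos: [0.6237, -0.0319, 0.0811]
tool_rot: [0.747, 0.665, 0.0, 0.0]
ft_force: [-1.3, 0.1, 5.4]
grip_width: -0.0002
grasp_force: 2.6
```

The middle lid is home: stop at 0.081 with the force rising. On to the low jar.

Emit:
{"name": "send_rows", "arguments": {
  "steps": "-1 0 0 0.005 0 0 0;-1 0 0 0.015 0 0 0;-1 0 0 0.025 0 0 0;-1 0 0 0.025 0 0 0;-1 -0.0168 0.0251 0 0 0 0.05"
}}

```text
clock: 9.68
eef_pos: [0.612, -0.0102, 0.1558]
tool_rot: [0.732, 0.681, 0.003, 0.005]
ft_force: [1.5, 1.6, 1.4]
grip_width: 0.0002
grasp_force: 0.0
```

Emit:
{"name": "send_rows", "arguments": {
  "steps": "-1 -0.0168 0.0251 0 0 0 0.05;-1 -0.0168 0.0251 0 0 0 0.05;-1 -0.0168 0.0251 0 0 0 0.05;-1 -0.0168 0.0251 0 0 0 0.05;-1 -0.0168 0.0251 0 0 0 0.05"
}}

```text
clock: 10.1
eef_pos: [0.5214, 0.1195, 0.1503]
tool_rot: [0.639, 0.769, -0.001, -0.0]
ft_force: [0.9, 0.8, 0.1]
grip_width: -0.0002
grasp_force: 0.0
```

Emit:
{"name": "send_rows", "arguments": {
  "steps": "-1 -0.0168 0.0251 0 0 0 0.05;-1 -0.0168 0.0251 0 0 0 0.05;-1 -0.0168 0.0251 0 0 0 0.05;-1 -0.0168 0.0251 0 0 0 0.05;-1 0 0 -0.02 0 0 0"
}}

```text
clock: 10.52
eef_pos: [0.455, 0.2238, 0.1336]
tool_rot: [0.557, 0.831, 0.003, 0.001]
ft_force: [1.1, 0.6, -0.2]
grip_width: -0.0002
grasp_force: 0.0
```

Emit:
{"name": "send_rows", "arguments": {
  "steps": "-1 0 0 -0.02 0 0 0;-1 0 0 -0.02 0 0 0;-1 0 0 -0.01 0 0 0;-1 0 0 0 0 0 0;-1 0 0 0 0 0 0"
}}

```text
clock: 10.93
eef_pos: [0.4552, 0.2188, 0.0804]
tool_rot: [0.56, 0.829, -0.001, -0.0]
ft_force: [-1.8, -0.5, 0.2]
grip_width: 0.0002
grasp_force: 0.0
```

Emit:
{"name": "send_rows", "arguments": {
  "steps": "-1 0 0 -0.005 0 0 0;-1 0 0 -0.005 0 0 0;-1 0 0 -0.003 0 0 0;-1 0 0 -0.002 0 0 0;-1 0 0 0 0 0 0"
}}

```text
clock: 11.35
eef_pos: [0.4554, 0.2189, 0.0655]
tool_rot: [0.56, 0.829, -0.0, -0.0]
ft_force: [-0.4, 0.0, 0.3]
grip_width: 0.0001
grasp_force: 0.0
```

Emit:
{"name": "send_rows", "arguments": {
  "steps": "-1 0 0 -0.001 0 0 0;-1 0 0 -0.001 0 0 0;-1 0 0 -0.001 0 0 0;-1 0 0 -0.001 0 0 0;-1 0 0 0 0 0 0"
}}

```text
clock: 11.77
eef_pos: [0.4555, 0.2191, 0.0616]
tool_rot: [0.56, 0.829, -0.0, -0.0]
ft_force: [-1.2, -0.4, -0.3]
grip_width: -0.0001
grasp_force: 0.0
```

Emit:
{"name": "send_rows", "arguments": {
  "steps": "-1 0 0 -0.001 0 0 0;-1 0 0 -0.001 0 0 0;-1 0 0 -0.001 0 0 0;-1 0 0 -0.001 0 0 0;-1 0 0 0 0 0 0"
}}

```text
clock: 12.18
eef_pos: [0.4557, 0.2192, 0.0579]
tool_rot: [0.56, 0.829, 0.0, 0.0]
ft_force: [-0.5, -0.1, 2.4]
grip_width: -0.0002
grasp_force: 1.5
```

Emit:
{"name": "send_rows", "arguments": {
  "steps": "-1 0 0 -0.001 0 0 0;-1 0 0 -0.001 0 0 0;-1 0 0 -0.001 0 0 0;-1 0 0 -0.001 0 0 0;-1 0 0 0 0 0 0"
}}

```text
clock: 12.6
eef_pos: [0.4557, 0.2192, 0.0536]
tool_rot: [0.56, 0.829, 0.0, 0.0]
ft_force: [-0.2, 0.3, 1.5]
grip_width: -0.0002
grasp_force: 1.0
```

Emit:
{"name": "send_rows", "arguments": {
  "steps": "-1 0 0 -0.001 0 0 0;-1 0 0 -0.001 0 0 0;-1 0 0 -0.0005 0 0 0;-1 0 0 -0.0005 0 0 0;-1 0 0 0 0 0 0"
}}

```text
clock: 13.02
eef_pos: [0.4557, 0.2192, 0.051]
tool_rot: [0.56, 0.829, 0.0, 0.0]
ft_force: [-1.1, -0.1, 5.2]
grip_width: 0.0002
grasp_force: 2.7
```

Emit:
{"name": "send_rows", "arguments": {
  "steps": "-1 0 0 -0.0005 0 0 0;-1 0 0 0 0 0 0;-1 0 0 0 0 0 0;-1 0 0 0 0 0 0;-1 0 0 0 0 0 0"
}}

```text
clock: 13.43
eef_pos: [0.4557, 0.2192, 0.051]
tool_rot: [0.56, 0.829, 0.0, 0.0]
ft_force: [-2.1, -1.4, 8.4]
grip_width: 0.0002
grasp_force: 4.2
```

The low lid is home at 0.051. I'll lift away and check.

Emit:
{"name": "send_rows", "arguments": {
  "steps": "-1 0 0 0.005 0 0 0;-1 0 0 0.02 0 0 0;-1 0 0 0.03 0 0 0;-1 0 0 0.03 0 0 0;-1 0 0 0.03 0 0 0"
}}

```text
clock: 13.85
eef_pos: [0.455, 0.2187, 0.1658]
tool_rot: [0.56, 0.829, -0.001, -0.0]
ft_force: [0.4, 0.1, 0.2]
grip_width: -0.0001
grasp_force: 0.0
```

Emit:
{"name": "send_rows", "arguments": {
  "steps": "-1 -0.02 0 0.02 0 0 0;-1 -0.03 0 0 0 0 0;-1 -0.03 0 0 0 0 0;-1 0 0 0 0 0 0;-1 0 0 0 0 0 0"
}}

```text
clock: 14.27
eef_pos: [0.3743, 0.2189, 0.1852]
tool_rot: [0.559, 0.829, -0.0, -0.0]
ft_force: [0.0, -0.2, 0.0]
grip_width: 0.0
grasp_force: 0.0
```

```bash
python3 - <<'E'
from h import *
c=camera("scene");cv2.imwrite("pics/end.png",cv2.resize(c["frame"][130:280,140:350],None,fx=3.5,fy=3.5)[...,::-1])
w=cloud(camera("top"))
for n,x,y,h in(("tall",.464,-.193,.111),("middle",.624,-.032,.081),("low",.456,.219,.051)):
    for nm,ww in(("top",w),("scene",cloud(c))):
        m=(np.hypot(ww[...,0]-x,ww[...,1]-y)<.018)&(ww[...,2]>h-.02)&(ww[...,2]<h+.02)
        print(n,nm,np.round(np.median(ww[m],0),4),h,m.sum())
print(get_obs()["clock"],get_obs()["eef_pos"])
E
```

```text
tall top [ 0.4636 -0.193   0.1095] 0.111 166
tall scene [ 0.4646 -0.1935  0.1142] 0.111 124
middle top [ 0.6237 -0.0312  0.0798] 0.081 150
middle scene [ 0.6239 -0.0324  0.0843] 0.081 135
low top [0.4572 0.2188 0.0495] 0.051 151
low scene [0.4555 0.2192 0.0545] 0.051 72
14.3667 [0.3761622  0.21933821 0.18534676]
```

View pics/end.png

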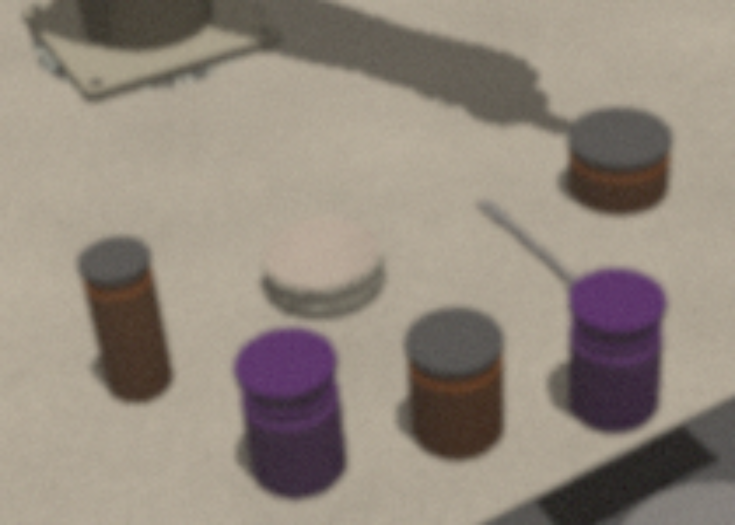

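The picture shows all three grey lids flush on their jars, at crop pixels (115,262), (455,342) and (618,138). The jars are upright and in place, and the measured heights match home within the calibration.

```bash
python3 -c "
from workcell import *
print(job_done())"
```

```text
the job is handed in; nothing more can be done
None
```

I pressed all three lids home in order (tall, middle, low), with wrist-force readings of 9 N or less; the jars are upright in place, the arm is clear, and the job was handed in after about 14 s (no verdict was returned).

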